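# Lay a loan carton on the packing board and lock it in

## Robot

A 6-joint arm with a two-finger parallel gripper is mounted at the origin on a cart in front of the work surface, level with it; the furniture and walls round the work are solid. World frame = base frame: x ahead of the robot, y to its left, z up, the work surface at z = 0. Lengths are in m, angles in degrees, forces in N, time in s.
With the tool pointing down it reaches from about 0.4 to 0.825 m from the base axis. Payload 7 kg.
Tool frame: the origin (TCP) lies on the centre line of the jaws, within the pads' length; the fingertips stand 19 mm ahead of it and the grasp point (between the pads) is the TCP; z points along the fingers, y is the line along which they close (so a half turn about z gives the same grasp; the last joint's range is limited). The gripper opens to 88 mm and grips with 3 to 60 N. Pads are 19 mm wide; open, the fingers measure 130 mm over their backs; the gripper's body (78 mm by 193 mm) begins 47 mm behind the grasp point.
Start: joints at [-58.436, 20.546, 0.682, 0, -70.136, -16.507], TCP at [0.175, -0.652, 0.246] pointing down, gripper open.
Joint ranges: [-176.03, 176.03], [-82.01, 121.73], [-58.28, 71.71], [-173.87, 95.51], [-174.79, -0.11], [-173.66, 173.66]. Speed limits (degrees/s): [136.94, 136.94, 172.46, 180, 180, 180].

## Interface

Orientations are given as [roll, pitch, yaw] about the fixed x, y, z axes, in that order (R = Rz(yaw) Ry(pitch) Rx(roll)).
In Python, from plant import get_state, capture, close_job gives the robot as it stands.
- The arm moves only by the tool apply_moves, never from a script. Its argument "targets" is a list of rows, each a list of 7 numbers: the opening, from 0 (shut) to 1 (fully open), then the shift along the tool's x, y, z normalised to -1 to 1, where 1 is 1000 mm, then the turn, a rotation vector about the tool's x, y, z normalised to -1 to 1, where 1 is 90 degrees. In form: [[claw, tx, ty, tz, ax, ay, az], ...]. A call has 1 to 20 rows; each row shifts and turns the commanded pose from where the row before left it, along the tool's axes as they then stand; what a row does not reach is not made up. A row lasts 1/12 s, in which the tool goes at most 41.7 mm and 7.16 degrees, less where a joint would pass 70% of its speed; a pose out of reach is approached as far as the arm can. A call with a number of a shift or a turn outside -1 to 1 is refused whole. A call with a gripper value outside its range is refused whole. The fingers move at their own pace and stop on an object; "newtons" is the grip in N (left out, the last holds). Time passes only in rows, so rows that do not move let the fingers close. It gives the time, the measured TCP pose, the force, the opening and the grip force at its end, in the units of the state.
- get_state(): the state, without advancing time (a new reading comes with each control period).
- capture(name): name is "scene" or "top" or "wrist"; returns a dict with "frame" (400x640x3 uint8, red, green, blue), "range_z" (400x640 float32, m along the optical axis (not along the pixel's ray), 0 where there is no reading), "camera_matrix" (3x3 intrinsics, pixels), "T" (4x4, takes a point from camera to world coordinates). Camera axes: x right, y down, z forward; pixel columns grow to the right and rows downward; lengths in m; the calibration is good to about 2 mm. A picture is of the moment at which its call begins.
- close_job(): hands the job in; it is judged then, once.
The state is a dict: "time_s": time; "joints": joint angles; "qd": joint speeds; "joint_torque": joint torques, N m; "tcp_pos": TCP position; "eef_rot": TCP orientation; "contact_force": force on the tool from outside, world axes, zero at the start; "moment": the same for the moment, N m; "gripper_width": finger opening in m; "gripper_force": force on a finger pad.
Only numpy, scipy, OpenCV 4.12 (cv2) and the standard library are available. Lean on these libraries where they do the work, as an engineer would, in place of code of your own. Each camera call takes 0.05 s, during which the arm holds its last target. There are 200 camera calls.

## Task

Pick the pinned beetle on its foam block off the packing board and stand it upright in the open white card tray. Then, without lifting the carton, push the top of the tall standing carton so that its foot is blocked by the edge of the board and it topples onto its back on the board; slide it along the board fully home against the end stop, and finally swing the wooden keeper arm all the way round behind the carton. Leave the bottles and vials where they stand.

Things in the scene. Friction and masses are not known exactly. Their poses are not given: they have to be found in the camera images.
- packing_board: Fixed low plywood board, 276 (its x) by 256 (its y) by 24 mm; origin under its centre at desk level, z up. +x (roughly to the robot's right) is the way the carton topples and slides. Its -x edge (x=-138) is open and blocks the carton's foot. At the +x end a wooden end stop, 200 mm wide, its top 62 mm above the desk, inner face at x=+118. Keeper arm on the -y side (nearest the robot).
- carton: Closed brown kraft carton, 156 (its x) by 192 (y) by 60 mm (z), 0.2-0.45 kg; origin: centre of its 156x192 back face (z=0). It starts standing on end, y up, back face 2-8 mm from the board's -x edge and parallel to it within 3 deg. On its back its z is up. Toppled, it lies with its foot end near the board's -x edge, 7-9 cm short of the end stop, and slides with cardboard friction.
- carton_mid (a point): Centre of the carton's volume, 30 mm in front of its back face; 54 mm above the desk when it lies on the board.
- keeper (a joint): Keeper arm: wooden bar turning level about a vertical pivot on the board, rad. 0: points along the board's -y; grows clockwise seen from above; pi/2: along -x, out past the open edge; pi (its stop): along +y, just behind a carton that is fully home. Stays where left; about 0.5 N at the post turns it. Starts at 1.2 to 1.5.
- keeper_pivot (a point): Top of the keeper's pivot, 40 mm above the desk, at x = -87, y = -112 mm on the board. The bar is 18 mm wide and its top is 39 mm above the desk.
- keeper_post (a point): Top of the upright round post at the end of the keeper arm: 14 mm diameter, 90 mm from the pivot, its top 84 mm above the desk and 45 mm above the bar. Push it sideways or pinch it.
- specimen: Beetle pinned on a white foam block; the block is 24 mm (its x) by 30 mm (its y) by 18 mm high, 12 g; origin under its centre, z up; the pin and beetle rise to 52 mm: grasp the foam. It starts on the board, where the carton has to go.
- tray: Open white card tray on the desk, 147 (its x) by 182 (its y) by 45 mm high, walls and floor 2 mm; origin under its centre. It is loose and light (0.15 kg).
- glue_bottle: Glue bottle with an orange cone cap, 39 mm diameter, 113 mm tall, origin under its centre: leave alone.
- dropper_bottle: Brown glass dropper bottle, 33 mm diameter, 100 mm tall, origin under its centre: leave alone.
- vial_a: White sample vial with dark cap, 21 mm diameter, 58 mm tall, origin under its centre: leave alone.
- vial_b: White sample vial with white cap, 21 mm diameter, 58 mm tall, origin under its centre: leave alone.
Mind the look-alikes: they are no part of the job. Of the things shaped like the tray, the white one is meant.

How it is judged (in metres and radians):
On the way, in this order (a step that is already met when the one before it is completed fails the run):
1. the specimen stands upright in the tray, let go (x of specimen in the frame of tray between -0.065 and 0.065 m and y of specimen in the frame of tray between -0.082 and 0.082 m and z of specimen in the frame of tray below 0.008 m and angle between specimen's own z axis and vertical below 0.2 rad and contact force between the fingers and specimen below 0.05 N), for 0.2 s.
2. the carton lies on its back on the board (angle between carton's own z axis and vertical below 0.08 rad and z of carton_mid in the frame of packing_board below 0.062 m), for 0.2 s.
3. the carton is fully home against the end stop (angle between carton's own z axis and vertical below 0.08 rad and x of carton_mid in the frame of packing_board above 0.017 m), for 0.1 s.
4. the keeper arm is swung all the way round behind the carton (value of joint keeper above 2.97 rad), for 0.1 s.
At the end, for the whole second after the job is handed in: Specimen upright (0.2 rad) on the tray floor; carton flat on its back on the board (0.05 rad), within 30 mm of the board's centre line, its far end within 5 mm of the end stop; keeper within 0.17 rad of its stop behind the carton; all at rest (x of specimen in the frame of tray between -0.065 and 0.065 m and y of specimen in the frame of tray between -0.082 and 0.082 m and z of specimen in the frame of tray below 0.008 m and angle between specimen's own z axis and vertical below 0.2 rad and angle between carton's own z axis and vertical below 0.05 rad and x of carton_mid in the frame of packing_board above 0.017 m and y of carton_mid in the frame of packing_board between -0.03 and 0.03 m and z of carton_mid in the frame of packing_board between 0.05 and 0.058 m and value of joint keeper above 2.97 rad and linear speed of each of carton, specimen below 0.01 m/s); the robot touches nothing.
It fails at once if the carton is lifted (its centre more than 135 mm above the desk) (height (world z) of carton_mid above 0.135 m).
It fails at once if the specimen is tipped over (angle between specimen's own z axis and vertical above 0.9 rad).
It fails at once if a bottle or vial is moved more than 30 mm (distance of any of glue_bottle, dropper_bottle, vial_a, vial_b from where it was at the start of the episode above 0.03 m).
It also fails if it takes over 72 s, if anything falls off the work surface, if the arm or the gripper's body presses on something with over 40 N, if the wrist force passes 120 N, or if a joint passes its speed limit or range.

## Working session

There is one attempt and no reset: what is moved stays moved. The work goes in short steps, Python scripts to look and compute and a tool call to move; the robot and the scene stay as the last step left them, time stands still between calls to the robot, and variables do not carry over. Pictures are saved under pics/ and viewed, at most 10 in all, crops included, and the job is handed in when it is done.

Besides the shell and the picture viewer there is one more tool, called as name(argument=value, ...), one argument or row to a line, values as JSON. apply_moves: Moves the arm, as the interface text tells. Scaled input: -1 to 1 covers 1000 mm each way for a shift and 90 degrees each way for a turn. Its arguments: {"type":"object","properties":{"targets":{"type":"array","items":{"type":"array","items":{"type":"number"}}},"newtons":{"type":"number"}},"required":["targets"]}

```bash
mkdir -p pics
cat > h.py <<'E'
import numpy as np, cv2
from plant import get_state, capture, close_job
def pts(c):
    K=np.array(c["camera_matrix"]);d=c["range_z"];v,u=np.mgrid[:d.shape[0],:d.shape[1]]
    P=np.stack([(u-K[0,2])/K[0,0]*d,(v-K[1,2])/K[1,1]*d,d,np.ones_like(d)],-1)@np.array(c["T"]).T
    P=P[...,:3].copy();P[d==0]=np.nan
    return P
def save(n,img): cv2.imwrite(f"pics/{n}.png",cv2.cvtColor(img,cv2.COLOR_RGB2BGR))
E
python3 - <<'E'
from h import *
s=get_state();print(s)
for n in("top","scene"):
    c=capture(n);save(n+"0",c["frame"]);np.savez(n+"0.npz",**c);print(n,np.round(c["T"],3).tolist(),c["camera_matrix"])
E
```

```text
{'time_s': 0.0, 'joints': array([-5.84338826e+01,  2.05920405e+01,  6.35061513e-01, -1.99000943e-02,
       -7.01373056e+01, -1.65068403e+01]), 'qd': array([-0.09668515, -0.01512773, -0.02511885,  0.00078964,  0.03934494,
        0.02436489]), 'joint_torque': array([ 1.60618525e-03, -5.82715952e+01,  2.93046838e+01,  6.99696645e+00,
        6.85940424e-03, -1.86377606e-04]), 'tcp_pos': array([ 0.17523435, -0.65138574,  0.24462632]), 'eef_rot': array([ 1.79904286e+02, -8.85519437e-03, -1.64947492e+02]), 'contact_force': array([-0.15545103,  0.32510757,  0.90495535]), 'moment': array([ 0.01235034, -0.0162825 ,  0.01454673]), 'gripper_force': 0.0, 'gripper_width': 0.08754467351487463}
top [[0.01, -0.996, 0.088, 0.414], [-1.0, -0.011, -0.02, -0.145], [0.021, -0.087, -0.996, 1.434], [0.0, 0.0, 0.0, 1.0]] [[397.79608562   0.         325.45739884]
 [  0.         397.79608562 209.8665307 ]
 [  0.           0.           1.        ]]
scene [[0.546, -0.612, 0.573, -0.277], [-0.838, -0.406, 0.365, -0.668], [0.009, -0.679, -0.734, 1.107], [0.0, 0.0, 0.0, 1.0]] [[507.69191563   0.         323.00867842]
 [  0.         507.69191563 197.14120048]
 [  0.           0.           1.        ]]
```

View pics/top0.png

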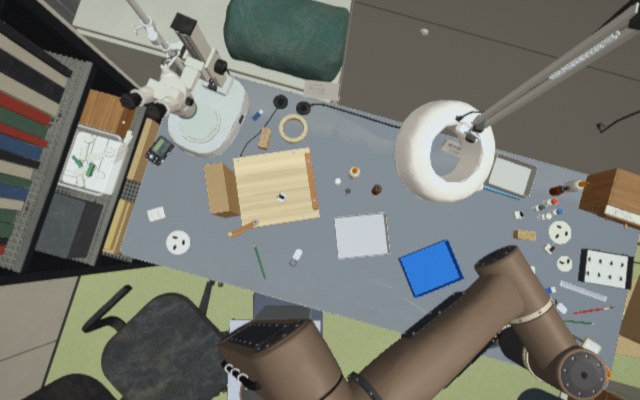

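View pics/scene0.png

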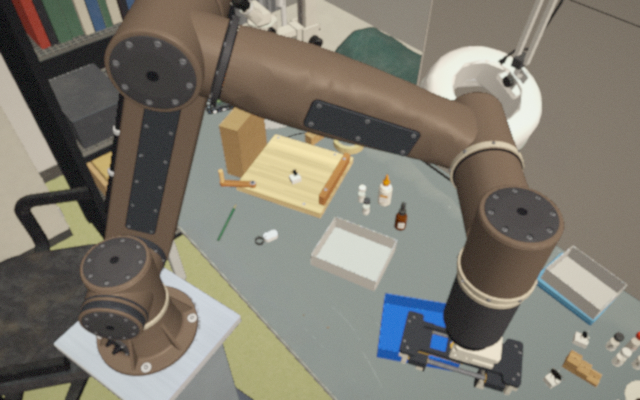

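Top view: the board is at about (278,187) and the carton at (222,190), with the keeper at (242,228) and the specimen at (281,197). There are three tray-like things: white (361,235), blue (430,267) and a transparent/blue-edged one (512,175). The plain white one at (361,235) fits the description. Next I'll confirm it in a crop and measure.

Run:
```python
from h import *
c=dict(np.load("top0.npz"));P=pts(c);f=c["frame"]
save("crop0",cv2.resize(f[140:300,195:475],(800,457),interpolation=cv2.INTER_CUBIC))
def rect(name,u0,u1,v0,v1,z0,z1,col=None):
    Q=P[v0:v1,u0:u1];m=(Q[...,2]>z0)&(Q[...,2]<z1)
    if col is not None: m&=col(f[v0:v1,u0:u1].astype(int))
    q=Q[m]
    r=cv2.minAreaRect((q[:,:2]*1000).astype(np.float32))
    print(name,len(q),"c",np.round(r[0],1),"size",np.round(r[1],1),"ang",round(r[2],2),"zmed",np.round(np.median(q[:,2])*1000,1),"zmax",round(q[:,2].max()*1000,1),"mean",np.round(q.mean(0)*1000,1))
    print("   box",np.round(cv2.boxPoints(r)).astype(int).tolist())
rect("board",225,325,140,235,.018,.03,lambda a:a[...,0]>150)
rect("stop",300,325,140,222,.05,.075)
rect("carton",200,245,150,225,.17,.21)
rect("keeper",222,260,215,245,.03,.05)
rect("post",222,262,215,245,.06,.1)
rect("spec",270,292,186,208,.034,.06)
rect("tray rim",328,395,205,265,.035,.055)
rect("tray flr",328,395,205,265,-.005,.01,lambda a:a.min(-1)>170)
for n,b in dict(g=(345,365,160,185),d=(368,385,180,198),va=(332,345,175,188),vb=(343,353,186,195)).items(): rect(n,*b,.03,.13)
```

```text
board 4784 c [648.7  21.4] size [321.9 298.4] ang 9.37 zmed 24.7 zmax 30.0 mean [619.6  12.   24.6]
   box [[466, 142], [514, -152], [832, -100], [783, 195]]
stop 326 c [ 638.4 -121.6] size [199.1  19.9] ang 9.43 zmed 62.2 zmax 72.9 mean [ 637.8 -121.7   62.3]
   box [[539, -128], [542, -148], [738, -115], [735, -95]]
carton 1030 c [591.4 173.1] size [157.4  61.7] ang 10.08 zmed 192.7 zmax 200.4 mean [589.4 170.9 192. ]
   box [[508, 190], [519, 129], [674, 156], [663, 217]]
keeper 166 c [491. 116.] size [ 75.  103.9] ang 17.34 zmed 39.6 zmax 48.2 mean [476.  108.7  39.4]
   box [[440, 154], [471, 55], [542, 78], [511, 177]]
post 27 c [478.5 159.2] size [73.5 13.6] ang 17.27 zmed 80.3 zmax 90.9 mean [465.7 154.2  77.7]
   box [[441, 155], [445, 142], [516, 164], [512, 177]]
spec 47 c [578.4 -15.4] size [23.5 37.6] ang 59.4 zmed 43.2 zmax 59.3 mean [580.2 -18.3  44.9]
   box [[556, -16], [589, -35], [601, -15], [568, 4]]
tray rim 133 c [ 450.3 -300.7] size [147.  182.7] ang 6.33 zmed 44.5 zmax 51.9 mean [ 453.  -308.1   44. ]
   box [[367, -218], [387, -400], [533, -383], [513, -202]]
tray flr 1913 c [ 450.1 -301.7] size [143.5 176.3] ang 6.53 zmed 2.5 zmax 9.9 mean [ 449.5 -301.2    2.6]
   box [[369, -222], [389, -397], [531, -381], [511, -206]]
g 113 c [ 671.  -271.9] size [38.3 36.3] ang 44.64 zmed 69.0 zmax 116.4 mean [ 668.1 -269.6   70.4]
   box [[645, -272], [670, -298], [697, -271], [672, -246]]
d 77 c [ 614.4 -352.9] size [30.1 32.1] ang 87.17 zmed 54.8 zmax 103.0 mean [ 611.2 -350.3   61.7]
   box [[598, -367], [630, -369], [631, -339], [599, -337]]
va 31 c [ 639.2 -213.7] size [18.2 17.7] ang 2.84 zmed 57.3 zmax 61.6 mean [ 639.1 -213.8   55.5]
   box [[630, -205], [631, -223], [649, -222], [648, -204]]
vb 32 c [ 603.9 -248.7] size [18.  18.1] ang 10.82 zmed 58.1 zmax 65.1 mean [ 603.6 -248.2   55. ]
   box [[593, -241], [597, -259], [614, -256], [611, -238]]
```

View pics/crop0.png

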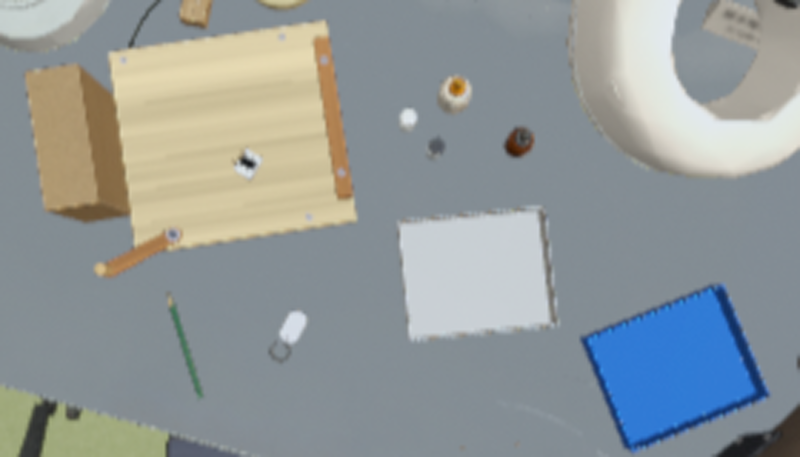

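The plain white tray with empty floor and low walls, at crop (478,275), is confirmed. The blue one is a decoy. Now I'll move above the specimen.

apply_moves(
  targets=[
    [1, -0.0278, 0.0254, 0, 0, 0, 0],
    [1, -0.0278, 0.0254, 0, 0, 0, 0],
    [1, -0.0278, 0.0254, 0, 0, 0, 0],
    [1, -0.0278, 0.0254, 0, 0, 0, 0],
    [1, -0.0278, 0.0254, 0, 0, 0, 0],
    [1, -0.0278, 0.0254, 0, 0, 0, 0],
    [1, -0.0278, 0.0254, 0, 0, 0, 0],
    [1, -0.0278, 0.0254, 0, 0, 0, 0],
    [1, -0.0278, 0.0254, 0, 0, 0, 0],
    [1, -0.0278, 0.0254, 0, 0, 0, 0],
    [1, -0.0278, 0.0254, 0, 0, 0, 0],
    [1, -0.0278, 0.0254, 0, 0, 0, 0],
    [1, -0.0278, 0.0254, 0, 0, 0, 0],
    [1, -0.0278, 0.0254, 0, 0, 0, 0],
    [1, -0.0278, 0.0254, 0, 0, 0, 0],
    [1, -0.0278, 0.0254, 0, 0, 0, 0],
    [1, -0.0278, 0.0254, 0, 0, 0, 0],
    [1, -0.0278, 0.0254, 0, 0, 0, 0],
    [1, -0.0278, 0.0254, 0, 0, 0, 0],
    [1, 0, 0, 0, 0, 0, 0],
  ],
)

```text
time_s: 1.77
tcp_pos: [0.5629, -0.0442, 0.2448]
eef_rot: [180.0, 0.0, -164.7]
contact_force: [-0.2, -2.6, 0.4]
gripper_width: 0.0877
gripper_force: 0.0
```

Run:
```python
from h import *
s=get_state();print(s["tcp_pos"],s["eef_rot"],s["joints"])
c=capture("wrist");np.savez("w1.npz",**c);save("w1",c["frame"]);print(np.round(c["T"],3).tolist())
P=pts(c);f=c["frame"].astype(int)
def rect(n,m):
    q=P[m];r=cv2.minAreaRect((q[:,:2]*1000).astype(np.float32));print(n,len(q),r,np.median(q[:,2]),cv2.boxPoints(r).astype(int).tolist())
d=np.hypot(P[...,0]-.58,P[...,1]+.018)<.04
rect("foam",d&(abs(P[...,2]-.042)<.004))
rect("all",d&(P[...,2]>.034))
```

```text
[ 0.56285025 -0.04415353  0.24476828] [ 1.79993972e+02  1.07817843e-02 -1.64746365e+02] [ 1.53704132e+01  1.02213119e+01 -1.35705070e+01 -6.56451900e-03
 -6.61973872e+01 -9.01141284e+01]
[[-0.264, 0.921, 0.285, 0.485], [0.964, 0.252, 0.078, -0.066], [-0.0, 0.295, -0.955, 0.384], [0.0, 0.0, 0.0, 1.0]]
foam 386 ((581.448486328125, -19.281299591064453), (23.96453094482422, 30.27047348022461), 58.87192916870117) 0.041819119332862476 [[562, -21], [588, -37], [600, -16], [574, -1]]
all 2308 ((569.992919921875, -12.480903625488281), (30.790035247802734, 56.95026779174805), 60.27152633666992) 0.24966841626902425 [[537, -11], [587, -39], [602, -13], [552, 15]]
```

View pics/w1.png

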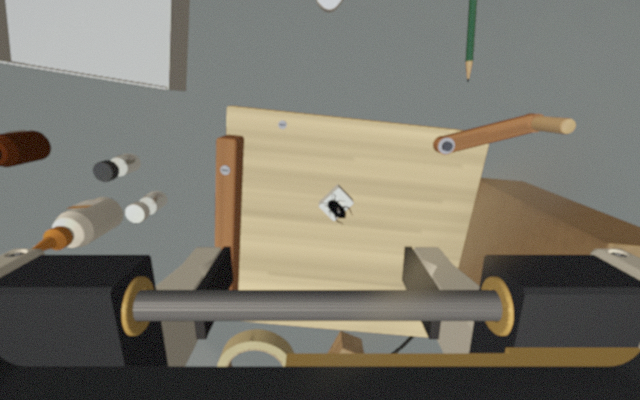

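apply_moves(
  targets=[
    [1, -0.0244, 0.0191, 0.0, 0, 0, 0],
    [1, 0, 0, 0.02, 0, 0, -0.0692],
    [1, 0, 0, 0.02, 0, 0, -0.0692],
    [1, 0, 0, 0.02, 0, 0, -0.0692],
    [1, 0, 0, 0.02, 0, 0, -0.0692],
    [1, 0, 0, 0.02, 0, 0, -0.0692],
    [1, 0, 0, 0.02, 0, 0, -0.0692],
    [1, 0, 0, 0.02, 0, 0, -0.0692],
    [1, 0, 0, 0, 0, 0, 0],
    [1, 0, 0, 0, 0, 0, 0],
  ],
)

```text
time_s: 2.65
tcp_pos: [0.5777, -0.0246, 0.1049]
eef_rot: [179.9, -0.1, -121.6]
contact_force: [-1.1, 0.2, 0.5]
gripper_width: 0.0877
gripper_force: 0.0
```

Run:
```python
from h import *
s=get_state();print(s["tcp_pos"],s["eef_rot"],s["joints"])
c=capture("wrist");P=pts(c)
d=np.hypot(P[...,0]-.58,P[...,1]+.018)<.03
m=d&(abs(P[...,2]-.042)<.004);q=P[m];r=cv2.minAreaRect((q[:,:2]*1000).astype(np.float32));print(len(q),r,np.median(q[:,2]),cv2.boxPoints(r).astype(int).tolist())
# refined post etc from w1
c=dict(np.load("w1.npz"));P=pts(c)
m=(np.hypot(P[...,0]-.466,P[...,1]-.154)<.06)&(abs(P[...,2]-.084)<.004)&(P[...,0]<.5);q=P[m];print("post top",len(q),np.median(q,0))
```

```text
[ 0.57766259 -0.02459806  0.10494065] [ 1.79899426e+02 -1.20087046e-01 -1.21571765e+02] [ 1.69381169e+01  1.90182028e+01 -2.18912260e+01  5.56964172e-03
 -4.92471545e+01 -4.85136286e+01]
1097 ((580.8775634765625, -19.672353744506836), (24.189083099365234, 30.068445205688477), 60.02777099609375) 0.0417811777668837 [[561, -22], [587, -37], [599, -16], [573, -1]]
post top 217 [0.44899955 0.14698445 0.08330071]
```

apply_moves(
  newtons=12,
  targets=[
    [1, -0.006, 0, 0.02, 0, 0, 0],
    [1, 0, 0, 0.02, 0, 0, 0],
    [1, 0, 0, 0.02, 0, 0, 0],
    [1, 0, 0, 0, 0, 0, 0],
    [0.2, 0, 0, 0, 0, 0, 0],
    [0.2, 0, 0, 0, 0, 0, 0],
    [0.2, 0, 0, 0, 0, 0, 0],
    [0.2, 0, 0, 0, 0, 0, 0],
    [0.2, 0, 0, 0, 0, 0, 0],
    [0.2, 0, 0, 0, 0, 0, 0],
    [0.2, 0, 0, 0, 0, 0, 0],
    [0.2, 0, 0, 0, 0, 0, 0],
  ],
)

```text
time_s: 3.7
tcp_pos: [0.5817, -0.0187, 0.0457]
eef_rot: [-180.0, 0.0, -121.4]
contact_force: [-0.3, 0.5, -0.6]
gripper_width: 0.0398
gripper_force: 0.0
```

apply_moves(
  targets=[
    [0.2, 0, 0, 0, 0, 0, 0],
    [0.2, 0, 0, 0, 0, 0, 0],
    [0.2, 0, 0, 0, 0, 0, 0],
    [0.2, 0, 0, 0, 0, 0, 0],
    [0.2, 0, 0, 0, 0, 0, 0],
  ],
)

```text
time_s: 4.12
tcp_pos: [0.5817, -0.0187, 0.0455]
eef_rot: [180.0, -0.0, -121.3]
contact_force: [-0.0, 1.1, -0.3]
gripper_width: 0.03
gripper_force: 11.9
```

apply_moves(
  targets=[
    [0.2, 0, 0, -0.02, 0, 0, 0],
    [0.2, 0, 0, -0.03, 0, 0, 0],
    [0.2, 0, 0, -0.04, 0, 0, 0],
    [0.2, 0.0344, -0.0037, 0, 0, 0, 0],
    [0.2, 0.0344, -0.0037, 0, 0, 0, 0],
    [0.2, 0.0344, -0.0037, 0, 0, 0, 0],
    [0.2, 0.0344, -0.0037, 0, 0, 0, 0],
    [0.2, 0.0344, -0.0037, 0, 0, 0, 0],
    [0.2, 0.0344, -0.0037, 0, 0, 0, 0],
    [0.2, 0.0344, -0.0037, 0, 0, 0, 0],
    [0.2, 0.0344, -0.0037, 0, 0, 0, 0],
    [0.2, 0.0344, -0.0037, 0, 0, 0, 0],
    [0.2, 0, 0, 0.02, 0, 0, 0],
    [0.2, 0, 0, 0.03, 0, 0, 0],
    [0.2, 0, 0, 0.03, 0, 0, 0],
    [0.2, 0, 0, 0.02, 0, 0, 0],
    [0.2, 0, 0, 0, 0, 0, 0],
    [0.2, 0, 0, 0, 0, 0, 0],
  ],
)

```text
time_s: 5.62
tcp_pos: [0.4485, -0.3003, 0.035]
eef_rot: [179.9, -0.1, -121.3]
contact_force: [-0.1, -0.6, -0.6]
gripper_width: 0.0298
gripper_force: 11.9
```

apply_moves(
  targets=[
    [0.2, 0, 0, 0.006, 0, 0, 0],
    [0.2, 0, 0, 0.005, 0, 0, 0],
    [0.2, 0, 0, 0, 0, 0, 0],
    [0.2, 0, 0, 0, 0, 0, 0],
    [0.7, 0, 0, 0, 0, 0, 0],
    [0.7, 0, 0, 0, 0, 0, 0],
    [0.7, 0, 0, 0, 0, 0, 0],
    [0.7, 0, 0, 0, 0, 0, 0],
    [0.7, 0, 0, 0, 0, 0, 0],
    [0.7, 0, 0, 0, 0, 0, 0],
    [0.7, 0, 0, -0.02, 0, 0, 0],
    [0.7, 0, 0, -0.04, 0, 0, 0],
    [0.7, 0, 0, -0.04, 0, 0, 0],
    [0.7, 0, 0, -0.04, 0, 0, 0],
    [0.7, 0, 0, -0.04, 0, 0, 0],
    [0, 0, 0, 0, 0, 0, 0],
  ],
)

```text
time_s: 6.95
tcp_pos: [0.4527, -0.3022, 0.2133]
eef_rot: [-179.3, 0.1, -121.3]
contact_force: [1.7, -0.5, 1.2]
gripper_width: 0.0584
gripper_force: 0.0
```

Run:
```python
from h import *
s=get_state();print(s["tcp_pos"],s["eef_rot"],s["joints"])
c=capture("wrist");P=pts(c);save("w2",c["frame"])
d=np.hypot(P[...,0]-.45,P[...,1]+.3)<.05
m=d&(abs(P[...,2]-.020)<.004);q=P[m];r=cv2.minAreaRect((q[:,:2]*1000).astype(np.float32));print(len(q),r,np.median(q[:,2]))
m=d&(P[...,2]>.01)&(P[...,2]<.08);print(P[m][:,2].max(),np.median(P[m],0))
c=dict(np.load("w1.npz"));P=pts(c);m=(P[...,2]>.03)&(P[...,2]<.2)&(P[...,1]>.08);q=P[m];r=cv2.minAreaRect((q[q[:,2]<.045][:,:2]*1000).astype(np.float32));print(r)
```

```text
[ 0.45272194 -0.30219519  0.21329704] [-1.79264358e+02  8.37410155e-02 -1.21263237e+02] [-12.98457992   9.23860613 -19.20334121   0.17316737 -60.83337545
 -18.36263147]
425 ((448.98382568359375, -301.10675048828125), (24.316539764404297, 29.453601837158203), 58.59392547607422) 0.01983350385867766
0.053568852085888574 [ 0.44745341 -0.30302724  0.02056892]
((530.9320678710938, 149.01629638671875), (163.73638916015625, 90.3448257446289), 27.804882049560547)
```

Specimen stands upright in the tray: foam at (449,-301), beetle top at 54 mm. Before going behind the carton, I'll check the clearance there.

Run:
```python
from h import *
for n in("top0","scene0"):
    P=pts(dict(np.load(n+".npz")))
    for y0 in np.arange(.2,.4,.04):
        print(n,round(y0,2),[ (lambda q: round(float(q.max()),2) if len(q) else None)(P[(P[...,0]>x)&(P[...,0]<x+.05)&(P[...,1]>y0)&(P[...,1]<y0+.04)][:,2]) for x in np.arange(.4,.85,.05)])
```

```text
top0 0.2 [0.01, 0.01, 0.01, 0.2, 0.2, 0.2, 0.07, 0.4, 0.39]
top0 0.24 [0.01, 0.01, 0.01, 0.01, 0.01, 0.01, 0.46, 0.46, 0.4]
top0 0.28 [0.01, 0.01, 0.01, 0.01, 0.01, 0.01, 0.45, 0.46, 0.43]
top0 0.32 [0.02, 0.01, 0.01, 0.01, 0.01, 0.01, 0.06, 0.46, 0.43]
top0 0.36 [0.02, 0.01, 0.01, 0.01, 0.01, 0.01, 0.03, 0.44, 0.07]
scene0 0.2 [0.0, 0.01, 0.0, -0.0, None, None, 0.05, 0.41, 0.38]
scene0 0.24 [0.0, 0.01, 0.01, 0.0, None, None, 0.45, 0.44, 0.39]
scene0 0.28 [0.0, 0.0, 0.0, 0.0, 0.0, None, 0.44, 0.4, 0.38]
scene0 0.32 [-0.73, -0.73, 0.0, 0.01, 0.0, -0.0, None, 0.4, None]
scene0 0.36 [-0.73, -0.73, -0.73, 0.0, 0.0, 0.0, 0.03, 0.03, None]
```

apply_moves(
  targets=[
    [1, 0, 0, -0.015, 0, 0, -0.0756],
    [1, 0, 0, -0.015, 0, 0, -0.0756],
    [1, 0, 0, -0.015, 0, 0, -0.0756],
    [1, 0, 0, -0.015, 0, 0, -0.0756],
    [1, 0, 0, -0.015, 0, 0, -0.0756],
    [1, 0, 0, -0.015, 0, 0, -0.0756],
    [1, 0, 0, 0, 0, 0, 0],
    [1, 0, 0, 0, 0, 0, 0],
  ],
)

```text
time_s: 7.67
tcp_pos: [0.4491, -0.3003, 0.2944]
eef_rot: [-180.0, 0.0, -80.6]
contact_force: [0.6, 0.3, -0.5]
gripper_width: 0.0874
gripper_force: 0.0
```

apply_moves(
  targets=[
    [1, -0.0336, -0.0136, 0, 0, 0, 0],
    [1, -0.0336, -0.0136, 0, 0, 0, 0],
    [1, -0.0336, -0.0136, 0, 0, 0, 0],
    [1, -0.0336, -0.0136, 0, 0, 0, 0],
    [1, -0.0336, -0.0136, 0, 0, 0, 0],
    [1, -0.0336, -0.0136, 0, 0, 0, 0],
    [1, -0.0336, -0.0136, 0, 0, 0, 0],
    [1, -0.0336, -0.0136, 0, 0, 0, 0],
    [1, -0.0336, -0.0136, 0, 0, 0, 0],
    [1, -0.0336, -0.0136, 0, 0, 0, 0],
    [1, -0.0336, -0.0136, 0, 0, 0, 0],
    [1, -0.0336, -0.0136, 0, 0, 0, 0],
    [1, -0.0336, -0.0136, 0, 0, 0, 0],
    [1, -0.0336, -0.0136, 0, 0, 0, 0],
    [1, -0.0336, -0.0136, 0, 0, 0, 0],
    [1, 0, 0, 0, 0, 0, 0],
    [1, 0, 0, 0, 0, 0, 0],
  ],
)

```text
time_s: 9.08
tcp_pos: [0.5668, 0.2319, 0.2918]
eef_rot: [179.8, -0.1, -80.5]
contact_force: [0.1, -1.2, 0.4]
gripper_width: 0.0876
gripper_force: 0.0
```

Run:
```python
from h import *
s=get_state();print(s["tcp_pos"],s["eef_rot"],s["joints"])
P=pts(dict(np.load("top0.npz")));m=(P[...,2]>.15)&(P[...,1]>.22)&(P[...,1]<.45)&(P[...,0]>.69)
q=P[m];print(q[:,0].min(), q[q[:,0].argsort()[:5]])
c=capture("wrist");P=pts(c)
m=(abs(P[...,2]-.192)<.006)&(P[...,1]>.1)&(P[...,1]<.25);q=P[m];r=cv2.minAreaRect((q[:,:2]*1000).astype(np.float32));print(len(q),r,cv2.boxPoints(r).astype(int).tolist())
```

```text
[0.56675569 0.23189989 0.29182789] [ 1.79785737e+02 -8.93157690e-02 -8.05128255e+01] [ 4.04850185e+01  1.33611886e+01 -3.32810626e+00 -3.52303398e-02
 -7.35403692e+01 -3.09879612e+01]
0.7272474741304079 [[0.72724747 0.27217061 0.43401753]
 [0.72729429 0.26964995 0.4339996 ]
 [0.72785544 0.26780506 0.43234004]
 [0.72828021 0.26763774 0.4391469 ]
 [0.72872301 0.27079244 0.43761462]]
20062 ((589.9613037109375, 171.51980590820312), (156.34390258789062, 60.23118209838867), 10.267087936401367) [[507, 187], [518, 127], [672, 155], [661, 215]]
```

apply_moves(
  targets=[
    [1, 0, 0, 0.03, 0, 0, 0],
    [1, 0, 0, 0.03, 0, 0, 0],
    [1, 0, 0, 0.03, 0, 0, 0],
    [1, 0, 0, 0.022, 0, 0, 0],
    [1, 0, 0, 0, 0, 0, 0],
    [1, 0.012, 0, 0, 0, 0, 0],
    [1, 0.006, 0, 0, 0, 0, 0],
    [1, 0.006, 0, 0, 0, 0, 0],
    [1, 0.006, 0, 0, 0, 0, 0],
    [1, 0.006, 0, 0, 0, 0, 0],
    [1, 0.006, 0, 0, 0, 0, 0],
    [1, 0.006, 0, 0, 0, 0, 0],
    [1, 0.006, 0, 0, 0, 0, 0],
    [1, 0.006, 0, 0, 0, 0, 0],
    [1, 0.006, 0, 0, 0, 0, 0],
    [1, 0.006, 0, 0, 0, 0, 0],
  ],
)

```text
time_s: 10.47
tcp_pos: [0.5792, 0.1586, 0.1824]
eef_rot: [180.0, -0.0, -80.5]
contact_force: [0.8, -0.4, 0.1]
gripper_width: 0.0875
gripper_force: 0.1
```

Run:
```python
from h import *
c=capture("scene");save("s3",c["frame"][60:300,120:480])
```

```text
(no output)
```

View pics/s3.png

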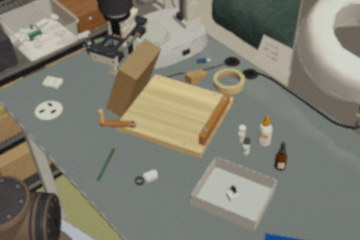

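The crop shows the carton at (135,75) tilting toward the board as planned, with the specimen in the tray. I'll continue the push.

apply_moves(
  targets=[
    [1, 0.006, 0, 0, 0, 0, 0],
    [1, 0.006, 0, 0, 0, 0, 0],
    [1, 0.006, 0, 0, 0, 0, 0],
    [1, 0.006, 0, 0, 0, 0, 0],
    [1, 0.006, 0, 0, 0, 0, 0],
    [1, 0, 0, 0, 0, 0, 0],
    [1, 0, 0, 0, 0, 0, 0],
    [1, 0, 0, 0, 0, 0, 0],
    [1, 0, 0, 0, 0, 0, 0],
    [1, 0, 0, 0, 0, 0, 0],
  ],
)

```text
time_s: 11.35
tcp_pos: [0.5842, 0.13, 0.1826]
eef_rot: [-180.0, 0.0, -80.5]
contact_force: [0.0, 0.3, 0.1]
gripper_width: 0.0875
gripper_force: 0.0
```

```bash
cat > m.py <<'E'
from h import *
import sys
c=capture("top");P=pts(c);f=c["frame"].astype(int)
m=(P[...,2]>.074)&(P[...,2]<.094)&(P[...,0]>.45)&(P[...,0]<.75)&(P[...,1]>-.2)&(P[...,1]<.3)
q=P[m];print(len(q))
lab=cv2.connectedComponentsWithStats(m.astype(np.uint8))
for i in range(1,lab[0]):
    if lab[2][i,4]>15:
        q=P[lab[1]==i];r=cv2.minAreaRect((q[:,:2]*1000).astype(np.float32));print(len(q),np.round(r[0]),np.round(r[1]),round(r[2],1),"z",np.median(q[:,2]))
        b=np.array([617.3,4.6]);bx=np.array([.165,-.986]);by=np.array([.986,.165])
        d=np.array(cv2.boxPoints(r))-b;print("  board xy",np.round(np.c_[d@bx,d@by]).astype(int).tolist())
s=get_state();print(s["tcp_pos"],s["eef_rot"],s["joints"])
E
python3 m.py
```

```text
1804
1699 [609.  66.] [157. 131.] 9.2 z 0.08460245987443993
  board xy [[-127, -76], [3, -77], [4, 80], [-127, 81]]
88 [568. 167.] [28. 41.] 14.8 z 0.08492324001978147
  board xy [[-187, -37], [-146, -34], [-149, -6], [-190, -10]]
[0.58412113 0.12998146 0.18253271] [ 1.79999667e+02  6.63507180e-04 -8.05012498e+01] [ 3.12390464e+01  1.61439495e+01 -1.43281740e+01 -8.58178748e-04
 -5.95279400e+01 -2.17398610e+01]
```

The carton is flat on its back, with its top at 84.6 mm, but its foot has slid back to board x≈-190. Now I'll go behind the foot and down.

apply_moves(
  targets=[
    [1, -0.033, -0.003, 0, 0, 0, 0],
    [1, -0.033, -0.003, 0, 0, 0, 0],
    [1, -0.034, -0.002, 0, 0, 0, 0],
    [1, 0, 0, 0, 0, 0, 0],
    [1, 0, 0, 0.03, 0, 0, 0],
    [1, 0, 0, 0.03, 0, 0, 0],
    [1, 0, 0, 0.03, 0, 0, 0],
    [1, 0, 0, 0.028, 0, 0, 0],
    [1, 0, 0, 0, 0, 0, 0],
    [1, 0, 0, 0, 0, 0, 0],
  ],
)

```text
time_s: 12.23
tcp_pos: [0.5749, 0.2292, 0.0636]
eef_rot: [179.8, -0.1, -80.5]
contact_force: [0.4, 0.9, 0.5]
gripper_width: 0.0877
gripper_force: 0.0
```

```bash
python3 m.py
```

```text
2594
2583 [604.  96.] [158. 192.] 9.4 z 0.08475906472450645
  board xy [[-189, -76], [3, -77], [4, 81], [-188, 81]]
[0.57606931 0.22997248 0.06532948] [-1.79989281e+02 -2.95870543e-02 -8.04820067e+01] [ 3.97932430e+01  2.49880522e+01 -1.86312946e+01  4.27561982e-02
 -4.63863205e+01 -3.03047414e+01]
```

apply_moves(
  targets=[
    [1, 0.008, 0, 0, 0, 0, 0],
    [1, 0.008, 0, 0, 0, 0, 0],
    [1, 0.008, 0, 0, 0, 0, 0],
    [1, 0.008, 0, 0, 0, 0, 0],
    [1, 0.008, 0, 0, 0, 0, 0],
    [1, 0.008, 0, 0, 0, 0, 0],
    [1, 0.008, 0, 0, 0, 0, 0],
    [1, 0.008, 0, 0, 0, 0, 0],
    [1, 0.008, 0, 0, 0, 0, 0],
    [1, 0.008, 0, 0, 0, 0, 0],
    [1, 0.008, 0, 0, 0, 0, 0],
    [1, 0.008, 0, 0, 0, 0, 0],
    [1, 0.008, 0, 0, 0, 0, 0],
    [1, 0.008, 0, 0, 0, 0, 0],
    [1, 0.008, 0, 0, 0, 0, 0],
    [1, 0.008, 0, 0, 0, 0, 0],
    [1, 0.004, 0, 0, 0, 0, 0],
    [1, 0, 0, 0, 0, 0, 0],
  ],
)

```text
time_s: 13.78
tcp_pos: [0.5968, 0.0979, 0.0641]
eef_rot: [179.9, -0.0, -80.6]
contact_force: [-0.5, -0.1, 0.7]
gripper_width: 0.0876
gripper_force: 0.0
```

```bash
python3 m.py
```

```text
2323
2310 [621. -13.] [157. 178.] 9.3 z 0.08473227820732177
  board xy [[-71, -77], [107, -78], [107, 79], [-70, 80]]
[0.59659727 0.0981319  0.06398672] [ 1.79885792e+02 -4.85713657e-02 -8.05896951e+01] [ 2.78422729e+01  2.39418781e+01 -2.06798499e+01  1.39771038e-02
 -4.55019791e+01 -1.84418235e+01]
```

apply_moves(
  targets=[
    [1, 0.004, 0, 0, 0, 0, 0],
    [1, 0.003, 0, 0, 0, 0, 0],
    [1, 0.002, 0, 0, 0, 0, 0],
    [1, 0.001, 0, 0, 0, 0, 0],
    [1, 0.001, 0, 0, 0, 0, 0],
    [1, 0, 0, 0, 0, 0, 0],
  ],
)

```text
time_s: 14.33
tcp_pos: [0.5991, 0.0884, 0.0645]
eef_rot: [180.0, -0.0, -80.5]
contact_force: [-0.1, 0.7, -0.5]
gripper_width: 0.0876
gripper_force: 0.0
```

apply_moves(
  targets=[
    [1, 0.002, 0, 0, 0, 0, 0],
    [1, 0, 0, 0, 0, 0, 0],
  ],
)

```text
time_s: 14.5
tcp_pos: [0.5996, 0.087, 0.0646]
eef_rot: [-180.0, 0.0, -80.5]
contact_force: [-0.6, 3.3, -0.8]
gripper_width: 0.0877
gripper_force: 1.7
```

apply_moves(
  targets=[
    [1, 0.002, 0, 0, 0, 0, 0],
    [1, 0, 0, 0, 0, 0, 0],
  ],
)

```text
time_s: 14.67
tcp_pos: [0.5997, 0.0869, 0.0647]
eef_rot: [-179.9, 0.2, -80.5]
contact_force: [-4.0, 13.6, 1.1]
gripper_width: 0.0877
gripper_force: 7.2
```

The carton is home against the stop, with the contact force rising to 14 N. Next I'll retreat, lift and look at the post.

apply_moves(
  targets=[
    [1, -0.01, 0, 0, 0, 0, 0],
    [1, -0.025, 0, 0, 0, 0, 0],
    [1, -0.025, 0, -0.02, 0, 0, 0],
    [1, -0.03, 0, -0.03, 0, 0, 0],
    [1, 0, 0.025, -0.03, 0, 0, 0],
    [1, 0, 0.025, -0.03, 0, 0, 0],
    [1, 0, 0.025, -0.03, 0, 0, 0],
    [1, 0, 0, 0, 0, 0, 0],
    [1, 0, 0, 0, 0, 0, 0],
  ],
)

```text
time_s: 15.42
tcp_pos: [0.5111, 0.1611, 0.2069]
eef_rot: [-179.7, 0.1, -80.4]
contact_force: [0.3, 0.9, -0.5]
gripper_width: 0.088
gripper_force: 0.0
```

```bash
cat > k.py <<'E'
from h import *
b=np.array([.6173,.0046]);bx=np.array([.165,-.986]);by=np.array([.986,.165])
B=lambda p:np.round([1000*(np.array(p)[:2]-b)@bx,1000*(np.array(p)[:2]-b)@by],1)
s=get_state();print("tcp",s["tcp_pos"],s["eef_rot"],B(s["tcp_pos"]))
for n in("wrist","top"):
    c=capture(n);P=pts(c);X=1000*(P[...,:2]-b)@bx;Y=1000*(P[...,:2]-b)@by;Z=P[...,2]*1000
    m=(X>-200)&(X<-78)&(Y>-170)&(Y<40)
    q=m&(abs(Z-83)<5);print(n,"post top",q.sum(),np.median(X[q]),np.median(Y[q]),np.median(Z[q]),"ext",(X[q].min(),X[q].max(),Y[q].min(),Y[q].max()) if q.any() else None)
    q=m&(abs(Z-39)<3);r=cv2.minAreaRect(np.c_[X[q],Y[q]].astype(np.float32));print(" bar",q.sum(),r)
    q=(X>-100)&(X<130)&(abs(Z-84.5)<5)&(abs(Y)<95);print(" carton",q.sum(),np.percentile(X[q],[0.5,99.5]),np.percentile(Y[q],[.5,99.5])) if q.any() else 0
    if n=="wrist":save("w4",c["frame"])
E
python3 k.py
```

```text
tcp [0.51110372 0.16108963 0.20693841] [-1.79715025e+02  1.07019751e-01 -8.04456311e+01] [-171.8  -78.9]
wrist post top 232 -168.87564998503808 -142.00294629048355 83.21745643475664 ext (np.float64(-176.3636228038962), np.float64(-163.0286742352245), np.float64(-149.28672425693256), np.float64(-135.94699462423455))
 bar 1995 ((-127.57470703125, -127.21426391601562), (106.26667785644531, 17.95347785949707), 20.20960807800293)
 carton 16325 [-72.33130196 -25.90186282] [-75.81661113  77.86249633]
top post top 7 -169.02406429006115 -144.11249250237574 81.76468486391263 ext (np.float64(-174.7504737297765), np.float64(-166.45319824911866), np.float64(-147.09460658336704), np.float64(-137.0589962436914))
 bar 87 ((-129.4935302734375, -126.21279907226562), (104.66007232666016, 17.288522720336914), 19.56174659729004)
 carton 2342 [-72.90679162 116.91468536] [-75.43102429  79.02902814]
```

View pics/w4.png

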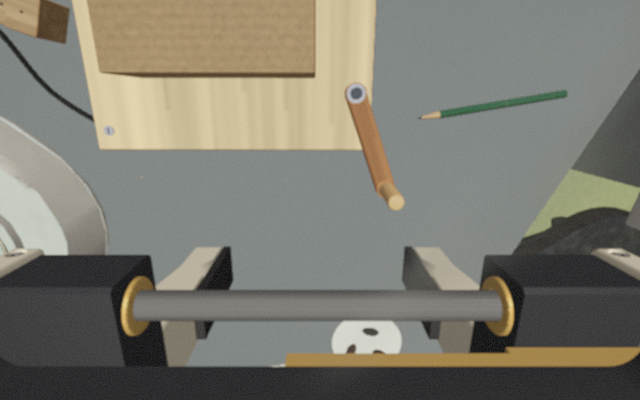

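apply_moves(
  newtons=6,
  targets=[
    [1, 0.001, 0.032, 0, 0, 0, 0],
    [1, 0.001, 0.032, 0, 0, 0, 0],
    [0.6, 0, 0, 0.035, 0, 0, 0],
    [0.6, 0, 0, 0.035, 0, 0, 0],
    [0.6, 0, 0, 0.035, 0, 0, 0],
    [0.6, 0, 0, 0.035, 0, 0, 0],
    [0.6, 0, 0, 0, 0, 0, 0],
    [0.6, 0, 0, 0, 0, 0, 0],
  ],
)

```text
time_s: 16.18
tcp_pos: [0.4473, 0.1467, 0.0621]
eef_rot: [179.7, -0.2, -80.5]
contact_force: [0.1, 0.2, 0.4]
gripper_width: 0.0548
gripper_force: 0.0
```

Run:
```python
from h import *
s=get_state();b=np.array([.6173,.0046]);d=1000*(s["tcp_pos"][:2]-b);print(s["tcp_pos"],s["eef_rot"],d@[.165,-.986],d@[.986,.165],s["gripper_width"])
p=np.array([-85,-111.7]);th0=np.arctan2(169.6-85,142.6-111.7);print(th0)
th=np.linspace(th0,np.pi,21);q=p+90*np.c_[-np.sin(th),-np.cos(th)];dq=np.diff(q,axis=0)
print(np.round(q,0).tolist());print("tx,ty",np.round(np.c_[dq[:,0],-dq[:,1]],1).tolist())
```

```text
[0.44729948 0.14671322 0.06213551] [179.67278052  -0.23052374 -80.53282879] -168.17372329716065 -144.17183027931665 0.05484783125432024
1.220602444262301
[[-170.0, -143.0], [-172.0, -134.0], [-174.0, -126.0], [-175.0, -117.0], [-175.0, -109.0], [-174.0, -100.0], [-173.0, -92.0], [-170.0, -83.0], [-167.0, -75.0], [-163.0, -67.0], [-159.0, -60.0], [-153.0, -53.0], [-148.0, -47.0], [-141.0, -41.0], [-134.0, -36.0], [-127.0, -32.0], [-119.0, -28.0], [-111.0, -25.0], [-102.0, -23.0], [-94.0, -22.0], [-85.0, -22.0]]
tx,ty [[-2.6, -8.2], [-1.8, -8.5], [-0.9, -8.6], [-0.1, -8.6], [0.7, -8.6], [1.5, -8.5], [2.3, -8.3], [3.1, -8.1], [3.9, -7.7], [4.6, -7.3], [5.3, -6.8], [5.9, -6.3], [6.5, -5.7], [7.0, -5.1], [7.5, -4.4], [7.8, -3.6], [8.2, -2.9], [8.4, -2.1], [8.6, -1.2], [8.6, -0.4]]
```

apply_moves(
  newtons=6,
  targets=[
    [0, -0.0012, -0.0015, -0.003, 0, 0, 0],
    [0, 0, 0, 0, 0, 0, 0],
    [0, 0, 0, 0, 0, 0, 0],
    [0, 0, 0, 0, 0, 0, 0],
    [0, 0, 0, 0, 0, 0, 0],
    [0, 0, 0, 0, 0, 0, 0],
    [0, 0, 0, 0, 0, 0, 0],
    [0, 0, 0, 0, 0, 0, 0],
    [0, 0, 0, 0, 0, 0, 0],
    [0, 0, 0, 0, 0, 0, 0],
  ],
)

```text
time_s: 17.02
tcp_pos: [0.4499, 0.1498, 0.0674]
eef_rot: [-180.0, 0.0, -80.5]
contact_force: [-1.0, 1.1, 5.9]
gripper_width: 0.0138
gripper_force: 6.0
```

apply_moves(
  targets=[
    [0, -0.0026, -0.0082, 0, 0, 0, 0],
    [0, -0.0018, -0.0085, 0, 0, 0, 0],
    [0, -0.0009, -0.0086, 0, 0, 0, 0],
    [0, -0.0001, -0.0086, 0, 0, 0, 0],
    [0, 0.0007, -0.0086, 0, 0, 0, 0],
    [0, 0.0015, -0.0085, 0, 0, 0, 0],
    [0, 0.0023, -0.0083, 0, 0, 0, 0],
    [0, 0.0031, -0.0081, 0, 0, 0, 0],
    [0, 0.0039, -0.0077, 0, 0, 0, 0],
    [0, 0.0046, -0.0073, 0, 0, 0, 0],
    [0, 0, 0, 0, 0, 0, 0],
  ],
)

```text
time_s: 17.93
tcp_pos: [0.534, 0.1518, 0.0668]
eef_rot: [-180.0, -0.0, -80.6]
contact_force: [0.7, 0.7, -0.2]
gripper_width: 0.0139
gripper_force: 6.0
```

Run:
```python
from h import *
s=get_state();b=np.array([.6173,.0046]);d=1000*(s["tcp_pos"][:2]-b);print(s["tcp_pos"],s["contact_force"],d@[.165,-.986],d@[.986,.165],s["gripper_width"])
```

```text
[0.53398228 0.15177475 0.06675571] [ 0.66744277  0.71132011 -0.1874161 ] -158.8617314542408 -57.867433297558094 0.01390431488614408
```

Tracking the arc well (width still 13.9 mm), so I'll do the second half.

apply_moves(
  targets=[
    [0, 0.0053, -0.0063, 0, 0, 0, 0],
    [0, 0.0059, -0.006, 0, 0, 0, 0],
    [0, 0.0065, -0.0055, 0, 0, 0, 0],
    [0, 0.007, -0.005, 0, 0, 0, 0],
    [0, 0.0075, -0.0043, 0, 0, 0, 0],
    [0, 0.0078, -0.0035, 0, 0, 0, 0],
    [0, 0.0082, -0.0028, 0, 0, 0, 0],
    [0, 0.0084, -0.002, 0, 0, 0, 0],
    [0, 0.0086, -0.0011, 0, 0, 0, 0],
    [0, 0.007, -0.0003, 0, 0, 0, 0],
    [0, 0, 0, 0, 0, 0, 0],
    [0, 0, 0, 0, 0, 0, 0],
  ],
)

```text
time_s: 18.93
tcp_pos: [0.582, 0.0868, 0.0672]
eef_rot: [-179.9, 0.0, -80.5]
contact_force: [4.5, -0.2, -6.2]
gripper_width: 0.0138
gripper_force: 6.0
```

Run:
```python
from h import *
s=get_state();b=np.array([.6173,.0046]);d=1000*(s["tcp_pos"][:2]-b);print(s["tcp_pos"],s["contact_force"],d@[.165,-.986],d@[.986,.165],s["gripper_width"])
```

```text
[0.58199769 0.08675281 0.06716187] [ 4.49918252 -0.15071215 -6.23088626] -86.82755299017353 -21.252867019047798 0.013823260943386288
```

apply_moves(
  targets=[
    [0, 0.002, 0, 0, 0, 0, 0],
    [0, 0, 0, 0, 0, 0, 0],
    [0.5, 0, 0, 0, 0, 0, 0],
    [0.5, 0, 0, 0, 0, 0, 0],
    [0.5, 0, 0, 0, 0, 0, 0],
    [0.5, 0, 0, 0, 0, 0, 0],
    [0.5, 0, 0, 0, 0, 0, 0],
    [0.5, -0.004, 0, -0.02, 0, 0, 0],
    [0.5, 0, 0, -0.03, 0, 0, 0],
    [0.5, 0, 0, -0.03, 0, 0, 0],
    [0.5, -0.02, 0, -0.03, 0, 0, 0],
    [0.5, -0.02, 0, -0.03, 0, 0, 0],
    [0.5, 0, 0, 0, 0, 0, 0],
    [0.5, 0, 0, 0, 0, 0, 0],
  ],
)

```text
time_s: 20.1
tcp_pos: [0.5746, 0.1301, 0.2094]
eef_rot: [-179.8, 0.1, -80.4]
contact_force: [0.2, -0.3, -0.5]
gripper_width: 0.0439
gripper_force: 0.0
```

```bash
sed -i 's/"w4"/"w5"/' k.py; python3 k.py
python3 - <<'E'
from h import *
c=capture("scene");save("s5",c["frame"][60:300,120:480])
P=pts(capture("top"));m=(np.hypot(P[...,0]-.449,P[...,1]+.301)<.03)&(P[...,2]>.015);print(P[m].max(0),m.sum())
E
```

```text
tcp [0.57456872 0.13009931 0.20941636] [-1.79760439e+02  8.84445224e-02 -8.04334006e+01] [-130.8  -21.4]
wrist post top 247 -89.1800603835659 -22.120826969572192 83.43314819936649 ext (np.float64(-96.44241187454055), np.float64(-82.88301886234652), np.float64(-28.41607328391432), np.float64(-15.829747946844522))
 bar 1878 ((-87.5241928100586, -67.03938293457031), (18.031513214111328, 106.78823852539062), 2.8743042945861816)
 carton 28306 [-88.40724488  15.64065383] [-75.91778007  77.85245695]
top post top 12 -91.90574365398265 -21.518458511777567 83.73526528980423 ext (np.float64(-96.23534704359896), np.float64(-85.4648684187599), np.float64(-25.49152230296266), np.float64(-14.732936689445062))
 bar 95 ((-89.06004333496094, -67.39595794677734), (18.26465606689453, 100.45647430419922), 2.874610424041748)
 carton 2376 [-75.48487693 116.96354633] [-75.62593247  78.88612804]
[ 0.46453466 -0.28291632  0.04597696] 58
```

View pics/w5.png

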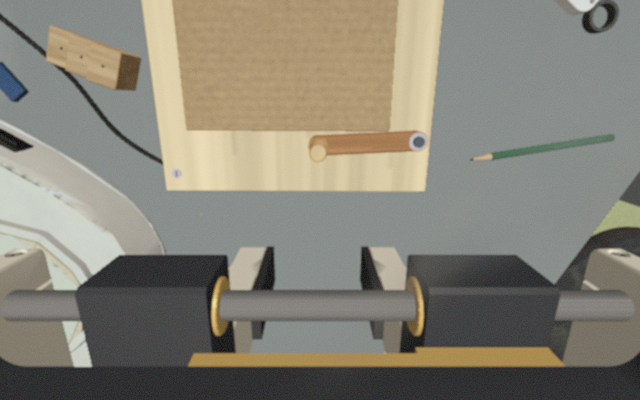

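View pics/s5.png

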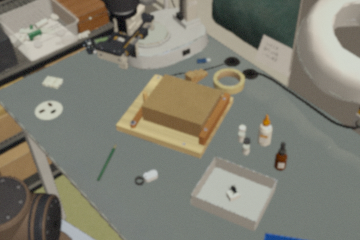

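The keeper reads about 3.09 rad. The carton is home and flat, the specimen is in the tray, and the bottles are untouched, so I'm handing in.

```bash
python3 -c "
from plant import close_job;print(close_job())"
```

```text
the job is handed in; nothing more can be done
None
```

I handed the job in at about 20 s of the 72 s allowed: the beetle stands upright in the white tray, the carton lies on its back home against the end stop, and the keeper is swung round behind it at about 3.09 rad (2.97 needed). The hand-in returned no verdict.

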